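Start the analyser from its key box

ROBOT

A 7-joint arm with a two-finger parallel gripper is mounted at the origin on a cart in front of the work surface, level with it; the furniture and walls round the work are solid. World frame = base frame: x ahead of the robot, y to its left, z up, the work surface at z = 0. Lengths are in m, angles in rad, forces in N, time in s.
With the tool pointing down it reaches from about 0.425 to 0.875 m from the base axis. Payload 4.7 kg.
Tool frame: the origin (TCP) lies on the centre line of the jaws, within the pads' length; the fingertips stand 17 mm ahead of it and the grasp point (between the pads) lies 2 mm behind it (arm.tip_reach is the distance from the TCP to the fingertips, in m); z points along the fingers, y is the line along which they close (so a half turn about z gives the same grasp; the last joint's range is limited). The gripper opens to 85 mm and grips with 20 to 120 N. Pads are 22 mm wide; open, the fingers measure 114 mm over their backs; the gripper's body (76 mm by 85 mm) begins 54 mm behind the grasp point. The pads swing forward as they close: fully open they stand 13 mm farther back than shut.
Start: joints at [1.171, 0.321, -0.07, 1.45, 0.023, 1.371, -0.057], TCP at [0.261, -0.595, 0.228] pointing down, gripper open.
Joint ranges: [-2.86, 2.86], [-0.3, 2.09], [-1.38, 1.24], [0.06, 2.45], [-1.56, 4.7], [0.09, 2.05], [-2.69, 2.69]. Speed limits (rad/s): [2.57, 2.57, 3.14, 3.14, 3.14, 3.14, 3.14].

INTERFACE

Orientations are given as a rotation vector (axis times angle).
In Python, from plant import arm gives the robot as it stands.
- The arm moves only by the tool inch_along, called as a command line: name --argument value ..., lists and objects as JSON in quotes. Schema: {"type":"object","properties":{"motion":{"type":"array","items":{"type":"number"},"minItems":5,"maxItems":25},"only":{"type":"string"},"quiet":{"type":"boolean"},"lines":{"type":"string"}},"required":["motion"],"additionalProperties":false}. motion is one flat list of numbers that holds 1 to 5 rows one after another, with no inner brackets; each row has 5 numbers: dx, dy, dz in shares of 0.25 m (1.0 is 0.25 m), then a turn about the tool's z in parts of the range, where 1.0 means 2 pi rad, then the opening from 0.0 (shut) to 1.0 (fully open); each row is the pose to reach, as a shift and turn from the pose commanded when the call began, along the tool's axes at that moment; what a row does not reach only later rows make up. A row lasts 1/8 s, in which the tool goes at most 0.0625 m and 0.188 rad, less where a joint would pass 70% of its speed; a pose out of reach is approached as far as the arm can. The fingers move at their own pace and stop on an object; the grip force is fixed at half the most. Time passes only in rows, so rows that do not move let the fingers close. The tool returns the time, the measured TCP pose, the force, the opening and the grip force at its end. only (a regular expression) keeps the lines of the reply that match it, lines (a string "A,B") keeps lines A to B, and quiet returns only ok. Input that does not fit is refused with a message, and nothing moves.
- arm.observe(): the state, without advancing time (a new reading comes with each control period).
- arm.grab_frame(name): name is "scene" or "top" or "wrist"; returns the picture (480x640x3 uint8, blue, green, red); there is no depth.
- arm.camera_info(name): a dict with "fx", "fy", "cx", "cy" (pixels), "cam_to_world" (4x4, takes a point from camera to world coordinates). Camera axes: x right, y down, z forward; pixel columns grow to the right and rows downward; lengths in m; the calibration is good to about 2 mm. A picture is of the moment at which its call begins: read the wrist's pose just before it. camera_info takes no time and is no camera call; for the wrist camera it gives the pose at the moment of the call.
- arm.hand_in(): hands the job in; it is judged then, once.
The state is a dict: "t": time; "qpos": joint angles; "qd": joint speeds; "tau": joint torques, N m; "tool_pos": TCP position; "tcp_rot": TCP orientation; "ft_force": force on the tool from outside, world axes, zero at the start; "torque": the same for the moment, N m; "grip_width": opening from 0.0 (shut) to 1.0 (fully open); "gripper_force": force on a finger pad.
Only numpy, scipy, OpenCV 4.12 (cv2) and the standard library are available. Lean on these libraries where they do the work, as an engineer would, in place of code of your own. Each camera call takes 0.05 s, during which the arm holds its last target. There are 200 camera calls.

TASK

Start the blood analyser from its key box: with the fingertips push the white key fully down, then the blue key, then the green key; each stays down where it is pushed. Leave the red and yellow keys up, and do not pick up or shift any of the things that stand around the box.

Things in the scene. Friction and masses are not known exactly. Their poses are not given: they have to be found in the camera images.
- keybox: white control box with grey deck, 190 (y) x 120 (x) x 45 mm high, fixed to the worktop; origin: centre of its underside, z up. Five round key places at (x, y) mm = (-30, 55), (-30, 0), (-30, -55), (30, 55), (30, -55) in its frame, each in a 35 mm black collar 3 mm high; dark flat window at (30, 0). Which colour sits where varies
- key_white_top (a point): centre of the flat top of the white key (mains), a round white cap 26 mm across; 14 mm above the deck (59 mm above the worktop) when the key is right up, 6 mm above it when fully down; moves with the key
- key_white (a joint): travel of the white key in m: 0 right up, 0.008 fully down (against a firm stop); starts between 0 and 0.0015. Slides straight down, resists with about 3 N (more when pushed fast), has no spring and stays where it is pushed
- key_blue_top (a point): centre of the flat top of the blue key (pump), a round blue cap 26 mm across; 14 mm above the deck (59 mm above the worktop) when the key is right up, 6 mm above it when fully down; moves with the key
- key_blue (a joint): travel of the blue key in m: 0 right up, 0.008 fully down (against a firm stop); starts between 0 and 0.0015. Slides straight down, resists with about 3 N (more when pushed fast), has no spring and stays where it is pushed
- key_green_top (a point): centre of the flat top of the green key (run), a round green cap 26 mm across; 14 mm above the deck (59 mm above the worktop) when the key is right up, 6 mm above it when fully down; moves with the key
- key_green (a joint): travel of the green key in m: 0 right up, 0.008 fully down (against a firm stop); starts between 0 and 0.0015. Slides straight down, resists with about 3 N (more when pushed fast), has no spring and stays where it is pushed
- key_red_top (a point): centre of the flat top of the red key (stop), a round red cap 26 mm across; 14 mm above the deck (59 mm above the worktop) when the key is right up, 6 mm above it when fully down; moves with the key
- key_red (a joint): travel of the red key in m: 0 right up, 0.008 fully down (against a firm stop); starts between 0 and 0.0015. Slides straight down, resists with about 3 N (more when pushed fast), has no spring and stays where it is pushed
- key_yellow_top (a point): centre of the flat top of the yellow key (drain), a round yellow cap 26 mm across; 14 mm above the deck (59 mm above the worktop) when the key is right up, 6 mm above it when fully down; moves with the key
- key_yellow (a joint): travel of the yellow key in m: 0 right up, 0.008 fully down (against a firm stop); starts between 0 and 0.0015. Slides straight down, resists with about 3 N (more when pushed fast), has no spring and stays where it is pushed
- oil_bottle: brown dropper bottle with black cap, 33 mm across, 96 mm high; loose bystander, origin at the centre of its underside
- specimen_cup: specimen cup with orange lid, 53 mm across, 66 mm high; loose bystander, origin at the centre of its underside
- stain_bottle: brown bottle with blue cap, 51 mm across, 113 mm high; loose bystander, origin at the centre of its underside
- timer: flat white countdown timer, 62 x 62 x 18 mm; loose bystander, origin at the centre of its underside
- jar: white plastic jar with blue cap, 48 mm across, 87 mm high; loose bystander, origin at the centre of its underside
- marker: red and white marker pen lying flat, 135 mm long, 17 mm thick; loose bystander, origin at the centre of its underside

How it is judged:
On the way, in this order (a step that is already met when the one before it is completed fails the run):
1. the fingers push the white key down (value of joint key_white above 0.0065 m and contact force between the fingers and key_white above 0.3 N).
2. the fingers push the blue key down (value of joint key_blue above 0.0065 m and contact force between the fingers and key_blue above 0.3 N).
3. the fingers push the green key down (value of joint key_green above 0.0065 m and contact force between the fingers and key_green above 0.3 N).
At the end, for the whole second after the job is handed in: the white, blue and green keys are down by more than 6.5 of their 8 mm, the red and yellow keys by less than 3 mm, and every bystander is within 15 mm of where it stood (value of joint each of key_white, key_blue, key_green above 0.0065 m and value of joint each of key_red, key_yellow below 0.003 m and not (distance of oil_bottle from where it was at the start of the episode above 0.015 m) and not (distance of specimen_cup from where it was at the start of the episode above 0.015 m) and not (distance of stain_bottle from where it was at the start of the episode above 0.015 m) and not (distance of timer from where it was at the start of the episode above 0.015 m) and not (distance of jar from where it was at the start of the episode above 0.015 m) and not (distance of marker from where it was at the start of the episode above 0.015 m)); the robot touches nothing.
It fails at once if the blue key goes down (over 3 mm) before the white one is down (6.5 mm) (value of joint key_blue above 0.003 m and value of joint key_white below 0.0065 m).
It fails at once if the green key goes down (over 3 mm) before the blue one is down (6.5 mm) (value of joint key_green above 0.003 m and value of joint key_blue below 0.0065 m).
It fails at once if the red or yellow key is pushed down more than 3 mm (value of joint any of key_red, key_yellow above 0.003 m).
It fails at once if a bystander is lifted, knocked or shifted more than 15 mm (distance of any of oil_bottle, specimen_cup, stain_bottle, timer, jar, marker from where it was at the start of the episode above 0.015 m).
It also fails if it takes over 38 s, if anything falls off the work surface, if the arm or the gripper's body presses on something with over 40 N, if the wrist force passes 120 N, or if a joint passes its speed limit or range.

## Working session

There is one attempt and no reset: what is moved stays moved. The work goes in short steps, Python scripts to look and compute and a tool call to move; the robot and the scene stay as the last step left them, time stands still between calls to the robot, and variables do not carry over. Pictures are saved under pics/ and viewed, at most 10 in all, crops included, and the job is handed in when it is done.

```bash
ls; mkdir -p pics; python3 - <<'E'
from plant import arm
import cv2
s=arm.observe();print(s['t'],s['tool_pos'],s['tcp_rot'],s['grip_width'],arm.tip_reach)
for n in("top","scene"):
    cv2.imwrite(f'pics/{n}0.png',arm.grab_frame(n));c=arm.camera_info(n);print(n,c['fx'],c['cx'],c['cy'],c['cam_to_world'])
E
```

```text
pics
plant.py
0.0 [ 0.26110985 -0.59466839  0.22652916] [-3.07277712e+00 -6.45073452e-01  7.40769221e-04] 0.9974996021414154 0.017
top 540.6350726091208 326.2308176315549 238.51107348360065 [[-0.01969739 -0.98770272  0.15509786  0.3012474 ]
 [-0.99967308  0.01692703 -0.01916258  0.00460713]
 [ 0.01630159 -0.15542461 -0.98771324  1.45503109]
 [ 0.          0.          0.          1.        ]]
scene 452.9893273705699 317.34343438146317 241.64007568105913 [[-0.75843741 -0.4485302   0.47285659 -0.06848343]
 [-0.65164361  0.53472555 -0.53798623  0.62652645]
 [-0.01154543 -0.71616286 -0.6978377   0.90873479]
 [ 0.          0.          0.          1.        ]]
```

View pics/top0.png

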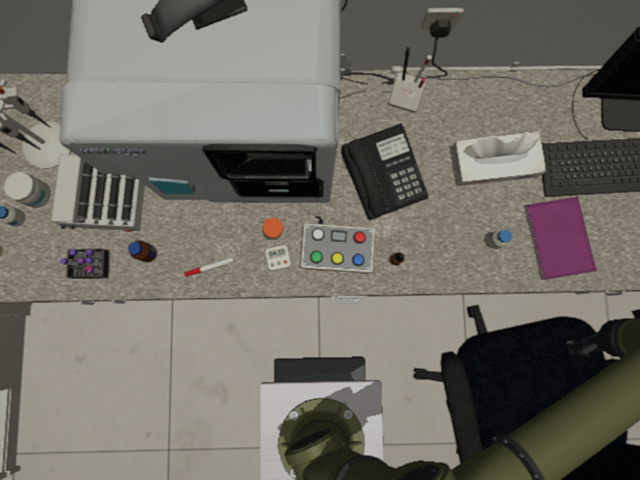

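View pics/scene0.png

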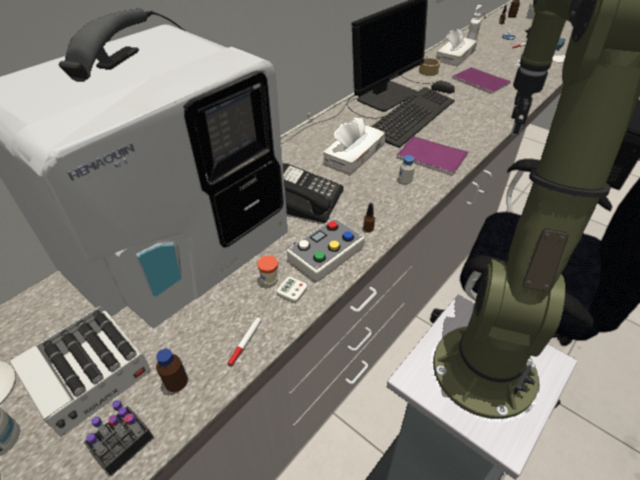

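The top view shows the box with white at (318,234), red (360,238), green (316,257), yellow (337,258), blue (358,259). The analyser is behind it and the scene view confirms the layout. Next I triangulate the caps from both views.

```bash
cat > h.py <<'E'
import numpy as np, cv2
from plant import arm
def ray(n,p):
    c=arm.camera_info(n);T=np.array(c['cam_to_world'])
    return T[:3,3],T[:3,:3]@[(p[0]-c['cx'])/c['fx'],(p[1]-c['cy'])/c['fy'],1]
def plane(n,p,z):
    o,d=ray(n,p);return o+d*(z-o[2])/d[2]
def tri(a,b):
    (o1,d1),(o2,d2)=a,b
    s=np.linalg.lstsq(np.c_[d1,-d2],o2-o1,rcond=None)[0]
    p,q=o1+d1*s[0],o2+d2*s[1];return (p+q)/2,np.linalg.norm(p-q)
R={'white':((0,0,200),(180,60,255)),'blue':((100,120,90),(125,255,255)),'green':((45,120,60),(80,255,255)),'red':((0,150,120),(6,255,255)),'yellow':((20,150,120),(35,255,255))}
def blobs(img,col,roi,amin=20):
    x0,y0,x1,y1=roi;h=cv2.cvtColor(img[y0:y1,x0:x1],cv2.COLOR_BGR2HSV)
    m=cv2.inRange(h,*R[col])
    if col=='red': m|=cv2.inRange(h,(174,150,120),(180,255,255))
    n,l,st,c=cv2.connectedComponentsWithStats(m)
    return [(round(c[i][0]+x0,2),round(c[i][1]+y0,2),int(st[i][4]),int(st[i][2]),int(st[i][3])) for i in range(1,n) if st[i][4]>=amin]
E
python3 - <<'E'
from h import *
t=cv2.imread('pics/top0.png');s=cv2.imread('pics/scene0.png')
for c in R:print(c,blobs(t,c,(305,226,372,268)),blobs(s,c,(290,215,362,275)))
a=cv2.resize(t[190:310,250:420],None,fx=4,fy=4,interpolation=2);b=cv2.resize(s[200:310,240:400],None,fx=4,fy=4,interpolation=2)
cv2.imwrite('pics/crop.png',cv2.resize(np.vstack([a,cv2.resize(b,(a.shape[1],467))]),None,fx=.63,fy=.63))
for p in((330,200),(240,200),(332,190)):print(p,plane('top',p,0))
E
```

```text
white [] [(np.float64(325.23), np.float64(256.99), 170, 72, 34), (np.float64(303.31), np.float64(242.98), 51, 9, 7)]
blue [(np.float64(357.9), np.float64(259.42), 81, 11, 10)] [(np.float64(347.75), np.float64(234.73), 51, 10, 7)]
green [(np.float64(315.81), np.float64(256.37), 79, 10, 10)] [(np.float64(319.02), np.float64(255.69), 62, 9, 8)]
red [(np.float64(359.44), np.float64(236.52), 77, 10, 10)] [(np.float64(332.05), np.float64(224.23), 44, 9, 7)]
yellow [(np.float64(336.96), np.float64(257.6), 81, 11, 10)] [(np.float64(333.76), np.float64(245.58), 33, 10, 7)]
(330, 200) [ 0.63697153 -0.03612636  0.        ]
(240, 200) [0.6409134  0.21126058 0.        ]
(332, 190) [ 0.66517817 -0.04224394  0.        ]
```

View pics/crop.png

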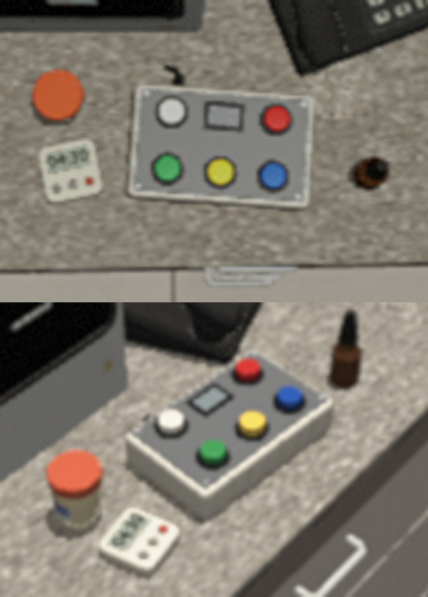

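The crop shows the same layout: cup and timer left of the box, dropper bottle right of it.

```bash
python3 - <<'E'
from h import *
t=cv2.imread('pics/top0.png');s=cv2.imread('pics/scene0.png')
R['white']=((0,0,185),(180,40,255))
W=blobs(t,'white',(309,226,327,242),15)
print(W)
P={}
loc=np.array([[.030,.055],[.030,-.055],[-.030,.055],[-.030,0],[-.030,-.055]]) 
for c in R:
    a=W[0] if c=='white' else blobs(t,c,(305,226,372,268))[0]
    b=blobs(s,c,(290,215,362,275))[1 if c=='white' else 0]
    p,e=tri(ray('top',a),ray('scene',b));P[c]=plane('top',a,.059)
    print(c,p.round(4),'gap',e.round(4),'top@59',P[c].round(4),'scene@59',plane('scene',b,.059).round(4))
A=np.array([P[c][:2] for c in('white','red','green','yellow','blue')])
ac,lc=A-A.mean(0),loc-loc.mean(0)
th=np.arctan2((lc[:,0]*ac[:,1]-lc[:,1]*ac[:,0]).sum(),(lc*ac).sum());Rm=np.array([[np.cos(th),-np.sin(th)],[np.sin(th),np.cos(th)]])
print('yaw',th,'resid',(ac-lc@Rm.T).round(4).tolist(),'fit',(lc@Rm.T+A.mean(0)).round(4).tolist())
for n,p,z in(('cup',(273,228),.066),('timer',(278,257),.018),('oil',(397,258),.05),('marker',(210,267),.01)):print(n,plane('top',p,z).round(3))
from scipy.spatial.transform import Rotation as Q
print(Q.from_rotvec(arm.observe()['tcp_rot']).as_matrix().round(3))
E
```

```text
[(np.float64(317.5), np.float64(233.5), 52, 8, 8)]
white [ 0.5339 -0.      0.0595] gap 0.0004 top@59 [5.341e-01 1.000e-04 5.900e-02] scene@59 [ 5.34e-01 -5.00e-04  5.90e-02]
blue [ 0.4637 -0.1044  0.0562] gap 0.0015 top@59 [ 0.464  -0.1038  0.059 ] scene@59 [ 0.4613 -0.1024  0.059 ]
green [0.4739 0.005  0.0538] gap 0.0018 top@59 [0.4739 0.0055 0.059 ] scene@59 [0.4698 0.0084 0.059 ]
red [ 0.5241 -0.1102  0.0559] gap 0.0016 top@59 [ 0.5242 -0.1095  0.059 ] scene@59 [ 0.5213 -0.1079  0.059 ]
yellow [ 0.4696 -0.0503  0.0518] gap 0.0024 top@59 [ 0.4697 -0.0494  0.059 ] scene@59 [ 0.464  -0.0453  0.059 ]
yaw -0.0905722246197124 resid [[0.0001, 0.0], [0.0002, -0.0001], [-0.0004, 0.0], [0.0004, -0.0002], [-0.0003, 0.0002]] fit [[0.534, 0.0001], [0.5241, -0.1094], [0.4743, 0.0055], [0.4693, -0.0492], [0.4643, -0.104]]
cup [0.549 0.116 0.066]
timer [0.479 0.107 0.018]
oil [ 0.467 -0.207  0.05 ]
marker [0.456 0.289 0.01 ]
[[ 0.916  0.402 -0.001]
 [ 0.402 -0.916  0.001]
 [-0.    -0.002 -1.   ]]
```

The rows are not in the units I measure in: shifts go in shares of 0.25 m and turns go in shares of 2 pi rad. I convert before sending: 0.2 m / 0.25 = 0.8, -0.18 m / 0.25 = -0.72.

inch_along --motion '[0.16,-0.144,0,0,0,0.32,-0.288,0,0,0,0.48,-0.432,0,0,0,0.64,-0.576,0,0,0,0.8,-0.72,0,0,0]'

```text
t: 0.72
tool_pos: [0.3724, -0.3481, 0.2273]
tcp_rot: [-3.074, -0.645, 0.0]
ft_force: [0.8, 0.3, -0.3]
grip_width: 0.002
gripper_force: 0.0
```

inch_along --motion '[0.16,-0.144,0,0,0,0.32,-0.288,0,0,0,0.48,-0.432,0,0,0,0.64,-0.576,0,0,0,0.8,-0.72,0,0,0]'

```text
t: 1.35
tool_pos: [0.4831, -0.1031, 0.2274]
tcp_rot: [3.074, 0.645, -0.0]
ft_force: [0.9, -0.7, 0.3]
grip_width: -0.001
gripper_force: 0.0
```

```bash
cat > to.py <<'E'
import sys
from h import *
from scipy.spatial.transform import Rotation as Q
s=arm.observe();K={'white':(.534,0),'blue':(.4643,-.104),'green':(.4743,.0055)}
M=Q.from_rotvec(s['tcp_rot']).as_matrix()
for n,(x,y) in K.items():print(n,'to tip at 0.065:',(M.T@(np.array([x,y,.065+arm.tip_reach])-s['tool_pos'])).round(4))
E
python3 to.py
```

```text
white to tip at 0.065: [ 0.0881 -0.074   0.1454]
blue to tip at 0.065: [-0.0175 -0.0068  0.1454]
green to tip at 0.065: [ 0.0356 -0.103   0.1454]
```

Converted, 0.12 m / 0.25 = 0.48, 0.1 m / 0.25 = 0.4.

inch_along --motion '[0.176,-0.148,0.08,0,0,0.352,-0.296,0.2,0,0,0.352,-0.296,0.4,0,0,0.352,-0.296,0.48,0,0,0.352,-0.296,0.48,0,0]'

```text
t: 1.98
tool_pos: [0.5318, -0.0014, 0.1055]
tcp_rot: [-3.073, -0.646, 0.007]
ft_force: [0.5, -0.1, -0.6]
grip_width: -0.002
gripper_force: 0.0
```

```bash
python3 to.py; python3 - <<'E'
from h import *
cv2.imwrite('pics/w1.png',arm.grab_frame('wrist'))
print(arm.camera_info('wrist'))
cv2.imwrite('pics/s1.png',arm.grab_frame('scene')[160:330,200:430].repeat(3,0).repeat(3,1))
E
```

```text
white to tip at 0.065: [ 0.0027 -0.0004  0.0235]
blue to tip at 0.065: [-0.103   0.0668  0.0238]
green to tip at 0.065: [-0.0498 -0.0295  0.0238]
{'fx': 359.2031738375434, 'fy': 359.2031738375434, 'cx': 320.3047746892282, 'cy': 241.786753424581, 'cam_to_world': array([[ 4.02374734e-01, -8.72667505e-01, -2.76669476e-01,
         6.05355408e-01],
       [-9.15475053e-01, -3.83572459e-01, -1.21563139e-01,
         3.00305507e-02],
       [-3.85896831e-05,  3.02197939e-01, -9.53245196e-01,
         2.53043421e-01],
       [ 0.00000000e+00,  0.00000000e+00,  0.00000000e+00,
         1.00000000e+00]])}
```

View pics/w1.png

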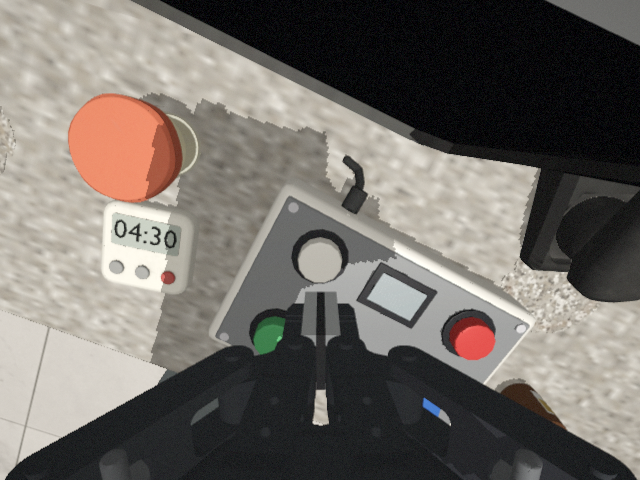

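View pics/s1.png

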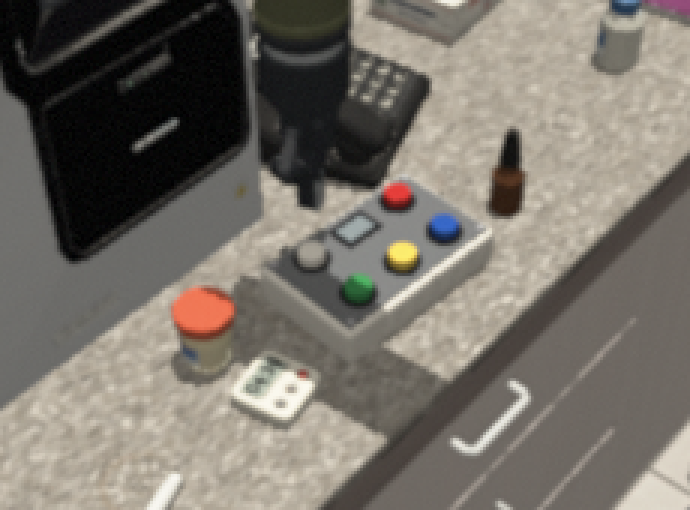

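The wrist view puts the white cap at (320,260), which gives about (0.539, 0.001). That is within 5 mm of the other two views, and the fingers are shut over it. The scene view shows the box clear all round, so I'm starting the press.

Converted, 0.033 m / 0.25 = 0.132, 0.001 m / 0.25 = 0.004.

inch_along --motion '[0.004,0,0.06,0,0,0.004,0,0.104,0,0,0.004,0,0.116,0,0,0.004,0,0.124,0,0,0.004,0,0.132,0,0]'

```text
t: 2.7
tool_pos: [0.5348, -0.0012, 0.0748]
tcp_rot: [3.074, 0.645, 0.001]
ft_force: [0.0, 0.2, 0.1]
grip_width: 0.001
gripper_force: 0.0
```

```bash
python3 to.py
```

```text
white to tip at 0.065: [-0.0002 -0.0014 -0.0073]
blue to tip at 0.065: [-0.1059  0.0658 -0.0073]
green to tip at 0.065: [-0.0527 -0.0304 -0.0073]
```

Converted, 0.0075 m / 0.25 = 0.03, 0.007 m / 0.25 = 0.028.

inch_along --motion '[0,-0.004,0.008,0,0,0,-0.004,0.016,0,0,0,-0.004,0.024,0,0,0,-0.004,0.028,0,0,0,-0.004,0.03,0,0]'

```text
t: 3.32
tool_pos: [0.5341, -0.0003, 0.067]
tcp_rot: [3.075, 0.645, -0.0]
ft_force: [0.0, -0.1, -0.3]
grip_width: -0.005
gripper_force: 0.0
```

```bash
python3 to.py
```

```text
white to tip at 0.065: [-0.     -0.0003 -0.015 ]
blue to tip at 0.065: [-0.1056  0.0669 -0.015 ]
green to tip at 0.065: [-0.0525 -0.0294 -0.015 ]
```

```bash
python3 - <<'E'
from h import *
a=arm.grab_frame('scene')[180:290,260:400].repeat(4,0).repeat(4,1)
cv2.imwrite('pics/s2.png',a)
E
```

```text
(no output)
```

View pics/s2.png

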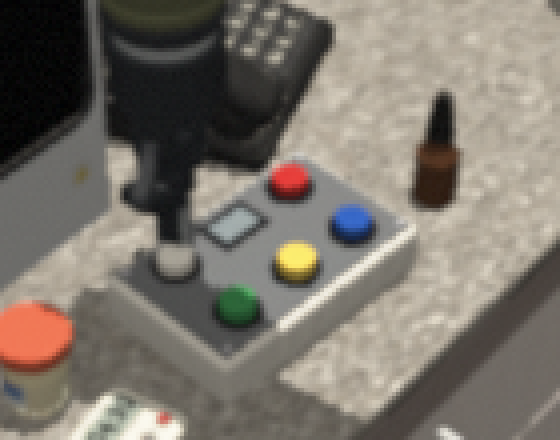

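```bash
python3 - <<'E'
from h import *
def proj(n,P):
    c=arm.camera_info(n);T=np.linalg.inv(np.array(c['cam_to_world']));q=T[:3,:3]@P+T[:3,3]
    return (c['fx']*q[0]/q[2]+c['cx']).round(1),(c['fy']*q[1]/q[2]+c['cy']).round(1)
p=arm.observe()['tool_pos']-[0,0,.017]
print('tip',p,proj('scene',p),'cap up',proj('scene',np.array([.534,0,.059])),'cap down',proj('scene',np.array([.534,0,.051])))
a=arm.grab_frame('scene');b=cv2.imread('pics/scene0.png')
cv2.imwrite('pics/s3.png',np.hstack([cv2.resize(i[225:260,280:330],None,fx=8,fy=8,interpolation=cv2.INTER_NEAREST) for i in(b,a)]))
cv2.imwrite('pics/w2.png',arm.grab_frame('wrist'))
E
```

```text
tip [ 5.34122423e-01 -2.93656221e-04  4.99958498e-02] (np.float64(303.0), np.float64(245.2)) cap up (np.float64(302.9), np.float64(242.9)) cap down (np.float64(303.0), np.float64(245.0))
```

View pics/s3.png

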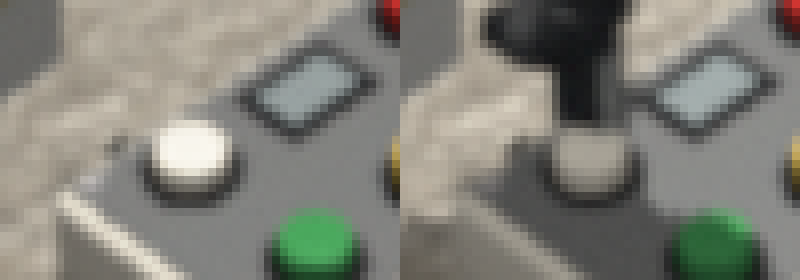

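View pics/w2.png

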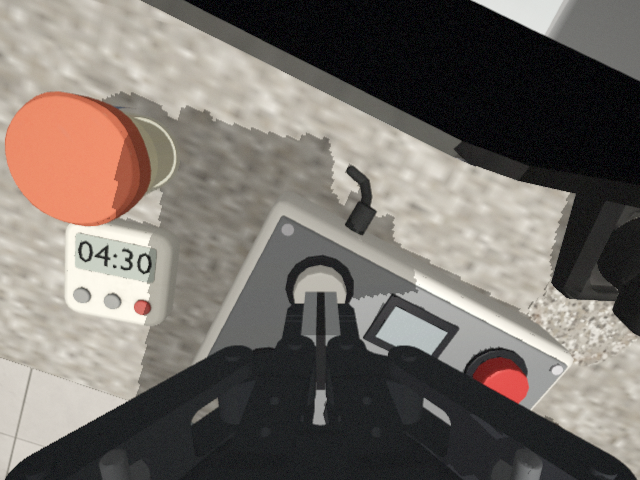

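The cap is still up at scene (303,243). The fingertips end about row 241, so they are still above the cap although the numbers put the tip at 50 mm. The wrist view shows the tip centred over the cap, so I'll go on down in small steps and watch the force.

Converted, 0.004 m / 0.25 = 0.016, 0.003 m / 0.25 = 0.012.

inch_along --motion '[0,0,0.004,0,0,0,0,0.008,0,0,0,0,0.012,0,0,0,0,0.016,0,0]'

```text
t: 3.98
tool_pos: [0.5341, -0.0003, 0.063]
tcp_rot: [3.075, 0.645, -0.0]
ft_force: [-0.2, 0.1, -0.3]
grip_width: 0.003
gripper_force: 0.0
```

Converted, 0.004 m / 0.25 = 0.016, 0.003 m / 0.25 = 0.012.

inch_along --motion '[0,0,0.004,0,0,0,0,0.008,0,0,0,0,0.012,0,0,0,0,0.016,0,0]'

```text
t: 4.47
tool_pos: [0.5342, -0.0003, 0.059]
tcp_rot: [3.074, 0.645, -0.0]
ft_force: [-0.0, 0.2, 0.3]
grip_width: -0.003
gripper_force: 0.0
```

Converted, 0.003 m / 0.25 = 0.012, 0.002 m / 0.25 = 0.008.

inch_along --motion '[0,0,0.004,0,0,0,0,0.008,0,0,0,0,0.012,0,0]'

```text
t: 4.85
tool_pos: [0.5342, -0.0003, 0.056]
tcp_rot: [3.075, 0.645, 0.0]
ft_force: [-0.9, 0.1, -0.5]
grip_width: -0.002
gripper_force: 0.0
```

```bash
python3 - <<'E'
from h import *
a=arm.grab_frame('scene');b=cv2.imread('pics/scene0.png')
cv2.imwrite('pics/s4.png',np.hstack([cv2.resize(i[225:260,280:330],None,fx=8,fy=8,interpolation=cv2.INTER_NEAREST) for i in(b,a)]))
E
```

```text
(no output)
```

View pics/s4.png

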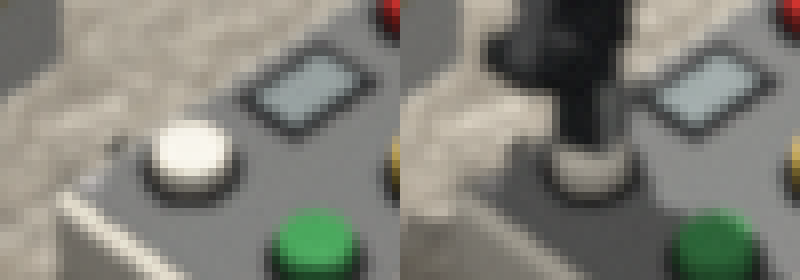

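The fingertip now ends at row 243.4, just at the cap top. I push the travel next.

inch_along --motion '[0,0,0.004,0,0,0,0,0.008,0,0,0,0,0.012,0,0,0,0,0.016,0,0]'

```text
t: 5.4
tool_pos: [0.5342, -0.0002, 0.0523]
tcp_rot: [3.074, 0.645, -0.0]
ft_force: [-1.3, -0.0, 3.1]
grip_width: -0.0
gripper_force: 1.4
```

inch_along --motion '[0,0,0.004,0,0,0,0,0.008,0,0]'

```text
t: 5.65
tool_pos: [0.5342, -0.0003, 0.0501]
tcp_rot: [3.074, 0.645, 0.0]
ft_force: [-0.6, -0.3, 2.9]
grip_width: -0.0
gripper_force: 1.4
```

Converted, 0.002 m / 0.25 = 0.008, 0.001 m / 0.25 = 0.004.

inch_along --motion '[0,0,0.004,0,0,0,0,0.008,0,0]'

```text
t: 5.9
tool_pos: [0.5342, -0.0003, 0.048]
tcp_rot: [3.075, 0.645, 0.0]
ft_force: [-0.2, 0.3, 1.3]
grip_width: 0.001
gripper_force: 1.4
```

inch_along --motion '[0,0,0.004,0,0,0,0,0.008,0,0]'

```text
t: 6.15
tool_pos: [0.5343, -0.0003, 0.0473]
tcp_rot: [3.074, 0.645, -0.001]
ft_force: [-6.1, 0.2, 17.3]
grip_width: -0.0
gripper_force: 8.5
```

Firm stop at 17 N, so white is down. Lifting and moving to blue.

Converted, -0.1056 m / 0.25 = -0.4224, -0.07 m / 0.25 = -0.28.

inch_along --motion '[0,0,-0.18,0,0,-0.14,0.088,-0.18,0,0,-0.28,0.176,-0.18,0,0,-0.4224,0.268,-0.18,0,0,-0.4224,0.268,-0.18,0,0]'

```text
t: 6.78
tool_pos: [0.4624, -0.1074, 0.0905]
tcp_rot: [3.075, 0.636, -0.003]
ft_force: [0.4, 0.8, 0.1]
grip_width: 0.002
gripper_force: 0.0
```

inch_along --motion '[0,0,0.06,0,0,0,0,0.12,0,0,0,0,0.12,0,0]'

```text
t: 7.15
tool_pos: [0.4632, -0.1026, 0.059]
tcp_rot: [-3.071, -0.648, 0.005]
ft_force: [-0.4, 0.1, 0.4]
grip_width: -0.0
gripper_force: 0.0
```

```bash
python3 to.py
python3 - <<'E'
from h import *
a=arm.grab_frame('scene')
cv2.imwrite('pics/s5.png',cv2.resize(a[215:265,290:360],None,fx=10,fy=10,interpolation=cv2.INTER_NEAREST))
E
```

```text
white to tip at 0.065: [ 0.1061 -0.0653 -0.0231]
blue to tip at 0.065: [ 0.0003  0.0017 -0.023 ]
green to tip at 0.065: [ 0.0537 -0.0945 -0.0228]
```

View pics/s5.png

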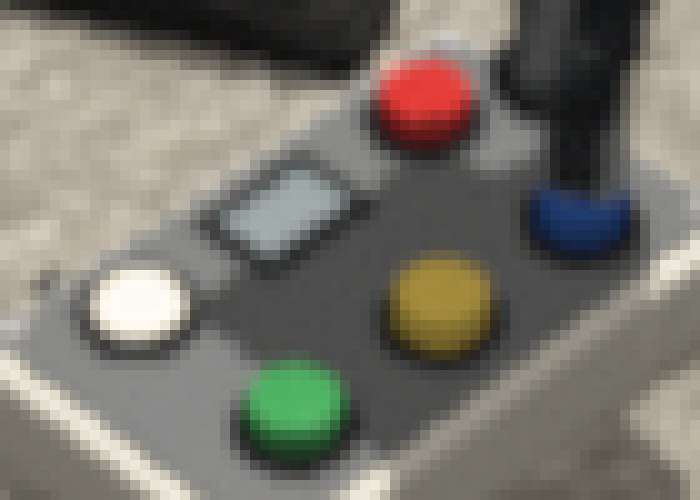

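The picture shows the white cap flush at (134,305) and the fingers over blue at (580,200). Pressing blue.

Converted, 0.011 m / 0.25 = 0.044, 0.01 m / 0.25 = 0.04.

inch_along --motion '[0,0,0.012,0,0,0,0,0.024,0,0,0,0,0.032,0,0,0,0,0.04,0,0,0,0,0.044,0,0]'

```text
t: 7.82
tool_pos: [0.4646, -0.1041, 0.0503]
tcp_rot: [3.074, 0.645, 0.001]
ft_force: [0.2, 0.1, 2.7]
grip_width: 0.002
gripper_force: 1.4
```

inch_along --motion '[0,0,0.004,0,0,0,0,0.008,0,0,0,0,0.012,0,0,0,0,0.016,0,0]'

```text
t: 8.32
tool_pos: [0.4647, -0.1041, 0.0472]
tcp_rot: [3.074, 0.645, -0.0]
ft_force: [-4.6, 2.2, 18.8]
grip_width: 0.001
gripper_force: 9.0
```

Blue is at its stop. Now green.

Converted, -0.0965 m / 0.25 = -0.386, -0.045 m / 0.25 = -0.18.

inch_along --motion '[0,0,-0.18,0,0,0.072,-0.128,-0.18,0,0,0.144,-0.256,-0.18,0,0,0.212,-0.386,-0.18,0,0,0.212,-0.386,-0.18,0,0]'

```text
t: 8.95
tool_pos: [0.4739, 0.0086, 0.0908]
tcp_rot: [-3.072, -0.654, 0.0]
ft_force: [0.1, -0.8, -0.8]
grip_width: 0.003
gripper_force: 0.0
```

inch_along --motion '[0,0,0.06,0,0,0,0,0.12,0,0,0,0,0.12,0,0]'

```text
t: 9.32
tool_pos: [0.4723, 0.0047, 0.059]
tcp_rot: [-3.074, -0.643, 0.006]
ft_force: [-0.2, -0.3, -0.4]
grip_width: 0.002
gripper_force: 0.0
```

```bash
python3 to.py
```

```text
white to tip at 0.065: [ 0.0545  0.029  -0.0233]
blue to tip at 0.065: [-0.051   0.0964 -0.023 ]
green to tip at 0.065: [ 0.002  0.    -0.023]
```

Converted, 0.011 m / 0.25 = 0.044, 0.01 m / 0.25 = 0.04.

inch_along --motion '[0,0,0.012,0,0,0,0,0.024,0,0,0,0,0.032,0,0,0,0,0.04,0,0,0,0,0.044,0,0]'

```text
t: 9.95
tool_pos: [0.4743, 0.0054, 0.0503]
tcp_rot: [3.074, 0.645, 0.001]
ft_force: [-2.1, 0.3, 2.6]
grip_width: -0.007
gripper_force: 1.4
```

inch_along --motion '[0,0,0.004,0,0,0,0,0.008,0,0,0,0,0.012,0,0,0,0,0.016,0,0]'

```text
t: 10.45
tool_pos: [0.4744, 0.0055, 0.0472]
tcp_rot: [3.074, 0.645, -0.0]
ft_force: [-6.1, -1.0, 19.3]
grip_width: 0.002
gripper_force: 9.3
```

Green is at its stop. I'll lift straight up, then check.

Converted, -0.15 m / 0.25 = -0.6, -0.1 m / 0.25 = -0.4.

inch_along --motion '[0,0,-0.2,0,0,0,0,-0.4,0,0,0,0,-0.6,0,0,0,0,-0.6,0,0,0,0,-0.6,0,0]'

```text
t: 11.08
tool_pos: [0.4736, 0.0057, 0.1953]
tcp_rot: [-3.074, -0.645, 0.002]
ft_force: [-0.3, 0.6, -0.7]
grip_width: 0.0
gripper_force: 0.0
```

```bash
python3 - <<'E'
from h import *
a=arm.grab_frame('scene')
cv2.imwrite('pics/s6.png',cv2.resize(a[205:310,240:400],None,fx=4,fy=4,interpolation=2))
E
```

```text
(no output)
```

View pics/s6.png

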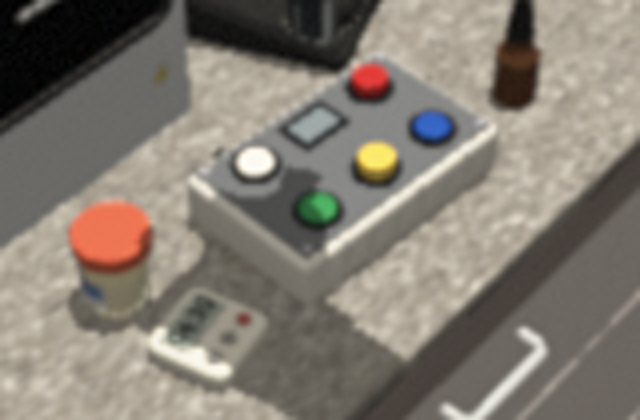

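White (255,163), blue (432,126) and green (318,208) are down. Red (370,80) and yellow (377,160) are up, and the bystanders in view (cup, timer, dropper bottle) are where they were.

```bash
python3 -c "
from plant import arm
print(arm.hand_in())"
```

```text
the job is handed in; nothing more can be done
None
```

I pushed the white, blue and green keys to their stops in that order, left red and yellow up, touched none of the bystanders, and handed in the job; no verdict was returned.

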